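Hold a gel cassette down in the slot of the cassette scanner

TASK

Scan the gel with the green comb: pull the steel dust shutter on top of the white scanner fully open by its black tab, then lift the green-topped cassette out of the blue rack and lower it upright through the narrow slot. Press it down without ramming it, against the sprung lift inside, until its green shoulders come down to the scanner's top; the lift would push it out again, so finish with the gripper still holding it down there. Leave the orange-topped cassette, the small beaker and the amber vial where they are.

Things in the scene. Friction and masses are not known exactly. Their poses are not given: they have to be found in the camera images.
- green_cassette_center (a point): centre (half-way up) of the loose gel cassette with green comb: an upright flat plate, 125 mm tall and 9 mm thick all over, about 90 g, standing in an outer slot of the blue rack. z up, x its thickness, y its width. Pinch the flat green handle (70 mm wide, from 84 to 125 mm above the foot) across the 9 mm, near its middle and top
- green_cassette_foot (a point): centre of the green cassette's underside, 62.5 mm below its centre, same axes. From the foot up to 75 mm: a grey window frame 90 mm wide with a slightly tapered foot; from 75 to 84 mm: green shoulders, 104 mm wide, which cannot pass the scanner's slot
- green_cassette: the same cassette; origin at the centre of its underside, same axes. It is symmetric and may go into the scanner either way round
- orange_cassette_center (a point): centre (half-way up) of the other cassette, the same in shape and size but with orange comb, in the other outer slot of the rack; leave it alone
- rack: blue draining rack, fixed, 140 x 108 x 41 mm, origin at the centre of its underside, z up. Three slots 12 mm wide run along its y axis at x = -40, 0 and +40 mm; the cassettes stand upright in the two outer ones, in either order, feet 5 mm above the bench; the middle one is empty. Posts at the slots' ends are 41 mm high
- scanner: white top-loading scanner, fixed to the bench, 150 x 150 mm and 115 mm tall; origin at the centre of its underside, z up, its front with the display faces -x, the slot in its top runs along y. Two guide rails for the shutter, 7 mm high, lie on the top 60 mm either side of the middle
- slot_mouth (a point): centre of the slot's mouth, at the level of the scanner's flat top; axes as the scanner's. The slot is 11 mm wide (x) and 94 mm long (y), 2 and 4 mm more than the cassette, with a 3 mm bevel; below it the well is wider. The cassette's foot meets the sprung lift 60 mm below the mouth and is 75 mm below it when the shoulders reach the top
- shutter_tab (a point): centre of the shutter's upright black tab, 8 mm thick (x), 44 mm wide (y), 22 mm tall, its top 26.5 mm above the scanner's top; axes as the scanner's. It stands on a steel plate whose surface is 4.5 mm above the scanner's top; its foot strip, 7 mm above the top, reaches 9 mm behind the tab's middle. The tab is 22 mm in front of the slot's middle when shut, 58 mm when open
- shutter (a joint): the sliding dust shutter: 0 m shut over the slot, 0.036 m fully open; opening slides it towards the scanner's front (its -x). Friction of about 1.2 N; it stays where it is left
- lift (a joint): the sprung lift in the well: 0 m up at rest, grows as it is pushed down, 0.015 m when the cassette's shoulders come down to the scanner's top. It pushes up with about 2.6 N at the start and 5 N at 0.015 m
- beaker_center (a point): centre of the small glass beaker, 53 mm across, 68 mm tall, loose; leave it alone
- vial_center (a point): centre of the small amber vial with black cap, 33 mm across, 72 mm tall, loose; leave it alone
Mind the look-alikes: they are no part of the job. What is meant by the green_cassette is not pink, and is the larger of those in its own colour.

How it is judged:
By the outcome, as a careful person would: the job done as asked, in the order asked, and still so for the second after the job is handed in, while the arm keeps its last pose, push and grip.
It also fails if it takes over 58 s, if anything falls off the work surface, if the arm or the gripper's body presses on something with over 40 N, if the wrist force passes 120 N, or if a joint passes its speed limit or range.

ROBOT

A 7-joint arm with a two-finger parallel gripper is mounted at the origin on a cart in front of the work surface, level with it; the furniture and walls round the work are solid. World frame = base frame: x ahead of the robot, y to its left, z up, the work surface at z = 0. Lengths are in mm, angles in rad, forces in N, time in s.
With the tool pointing down it reaches from about 400 to 850 mm from the base axis. Payload 6.9 kg.
Tool frame: the origin (TCP) lies midway between the tips of the shut fingers; the grasp point (between the pads) lies 19 mm behind it (ctrl.grip_point_offset is the distance from the TCP to the grasp point, in mm); z points along the fingers, y is the line along which they close (so a half turn about z gives the same grasp; the last joint's range is limited). The gripper opens to 85 mm and grips with 20 to 120 N. Pads are 22 mm wide; open, the fingers measure 114 mm over their backs; the gripper's body (76 mm by 85 mm) begins 54 mm behind the grasp point. The pads swing forward as they close: fully open they stand 13 mm farther back than shut.
Start: joints at [-1.06, 0.507, -0.238, 1.5, 0.126, 1.149, -0.155], TCP at [246.738, 574.222, 207.775] pointing down, gripper open.
Joint ranges: [-3.08, 3.08], [-0.24, 2.05], [-1.43, 1.35], [0, 2.5], [-1.52, 4.66], [0.17, 1.96], [-2.89, 2.89]. Speed limits (rad/s): [2.39, 2.39, 3.14, 3.14, 3.14, 3.14, 3.14].

INTERFACE

Orientations are given as [roll, pitch, yaw] about the fixed x, y, z axes, in that order (R = Rz(yaw) Ry(pitch) Rx(roll)).
In Python, from bench import ctrl gives the robot as it stands.
- The arm moves only by the tool drive_tool, never from a script. Its argument "targets" is a list of rows, each an object of numbers: "grip": the closure in counts, from 0 (fully open) to 255 (shut); "tx", "ty", "tz": the shift along the tool's x, y, z in cm; "ax", "ay", "az": the turn, a rotation vector about the tool's x, y, z in degrees. In form: [{"grip": .., "tx": .., "ty": .., "tz": .., "ax": .., "ay": .., "az": ..}, ...]. A call has exactly 10 rows; each row is the pose to reach, as a shift and turn from the pose commanded when the call began, along the tool's axes at that moment; what a row does not reach only later rows make up. A row lasts 1/12 s, in which the tool goes at most 41.7 mm and 7.16 degrees, less where a joint would pass 70% of its speed; a pose out of reach is approached as far as the arm can. A call with a gripper value outside its range is refused whole. The fingers move at their own pace and stop on an object; the grip force is fixed at half the most. Time passes only in rows, so rows that repeat a pose let the fingers close, or fill a call up. It gives the time, the measured TCP pose, the force, the opening and the grip force at its end, in the units of the state.
- ctrl.get_obs(): the state, without advancing time (a new reading comes with each control period).
- ctrl.camera(name): name is "scene" or "top" or "wrist"; returns a dict with "pixels" (480x640x3 uint8, red, green, blue), "intrinsics" (3x3 intrinsics, pixels), "distortion" ([k1, k2, p1, p2, k3] as OpenCV has them; the pictures are not rectified), "rvec" (rotation vector, rad) and "tvec" (3), from world to camera coordinates, as OpenCV has them. Camera axes: x right, y down, z forward; pixel columns grow to the right and rows downward; lengths in mm; the calibration is good to about 2 mm. A picture is of the moment at which its call begins. There is no depth.
- ctrl.job_done(): hands the job in; it is judged then, once.
The state is a dict: "time": time; "joint_positions": joint angles; "qvel": joint speeds; "joint_torque": joint torques, N m; "ee_pos": TCP position; "eef_rot": TCP orientation; "contact_force": force on the tool from outside, world axes, zero at the start; "wrist_torque": the same for the moment, N m; "gripper_width": opening from 0.0 (shut) to 1.0 (fully open); "finger_force": force on a finger pad.
Only numpy, scipy, OpenCV 4.12 (cv2) and the standard library are available. Lean on these libraries where they do the work, as an engineer would, in place of code of your own. Each camera call takes 0.05 s, during which the arm holds its last target. There are 200 camera calls.

## Working session

There is one attempt and no reset: what is moved stays moved. The work goes in short steps, Python scripts to look and compute and a tool call to move; the robot and the scene stay as the last step left them, time stands still between calls to the robot, and variables do not carry over. Pictures are saved under pics/ and viewed, at most 10 in all, crops included, and the job is handed in when it is done.

Besides the shell and the picture viewer there is one more tool, called by a JSON object that holds its "method" and its "body", one argument or row to a line. drive_tool: Moves the arm, as the interface text tells. Its arguments: {"type":"object","properties":{"targets":{"type":"array","items":{"type":"object","properties":{"grip":{"type":"number"},"tx":{"type":"number"},"ty":{"type":"number"},"tz":{"type":"number"},"ax":{"type":"number"},"ay":{"type":"number"},"az":{"type":"number"}}}}},"required":["targets"]}

```bash
mkdir -p pics; ls; python3 - <<'E'
from bench import ctrl
import cv2,numpy as np
o=ctrl.get_obs()
print({k:np.round(o[k],3) for k in ('time','ee_pos','eef_rot','contact_force','gripper_width')})
for n in('scene','top'):
    c=ctrl.camera(n);cv2.imwrite(f'pics/{n}0.png',c['pixels'][:,:,::-1])
    R=cv2.Rodrigues(np.array(c['rvec']))[0];print(n,-R.T@np.array(c['tvec']).ravel(),R[2],c['intrinsics'][0],c['distortion'])
E
```

```text
pics
{'time': np.float64(0.0), 'ee_pos': array([246.601, 573.705, 206.913]), 'eef_rot': array([-3.14 ,  0.   ,  2.736]), 'contact_force': array([ 0.309,  0.629, -0.533]), 'gripper_width': np.float64(1.001)}
scene [ 167.80274616 -234.11206979  673.34028298] [ 0.45841591  0.59817466 -0.65729896] [443.86745917   0.         329.49966686] [0.00644109 0.         0.         0.         0.        ]
top [434.65931277 245.4891966  933.18532429] [ 0.14274386  0.03141206 -0.98926107] [458.37157635   0.         314.26568557] [-0.01825929  0.          0.          0.          0.        ]
```

View pics/scene0.png

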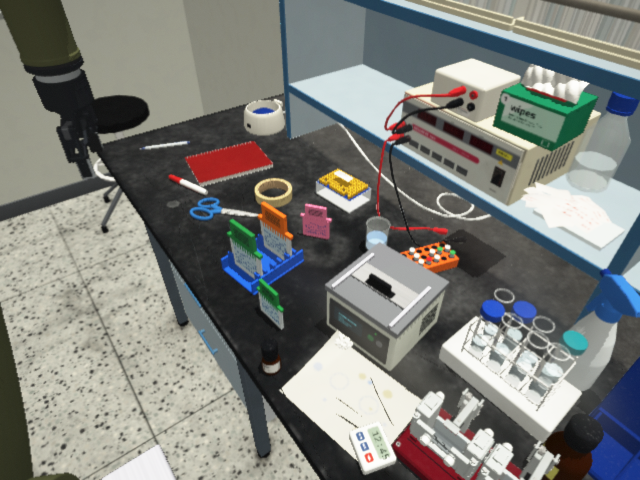

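View pics/top0.png

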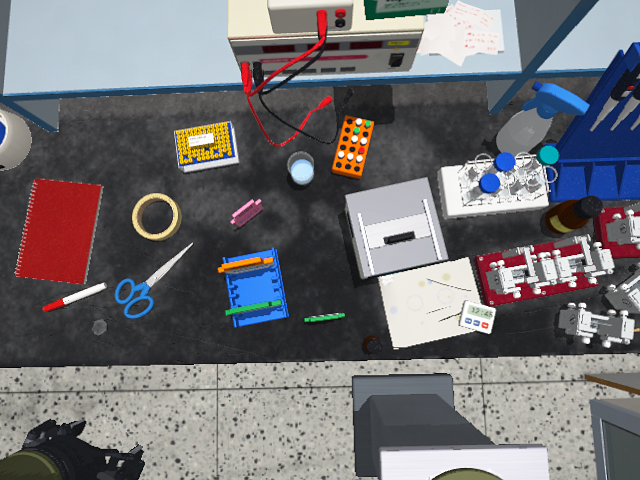

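Candidates for the target:
- Green cassette in the rack: scene (243,240), top (253,309).
- Smaller green cassette loose on the bench: scene (270,300), top (325,317).
- Pink one: scene (316,220).
- Orange one in the rack: scene (276,228).

The description fits the larger green one in the rack. The scanner's tab is at top (400,237), with the slot hidden under the shutter.

```bash
cat > h.py <<'E'
from bench import ctrl
import cv2,numpy as np
def cam(n):
    c=ctrl.camera(n);c['K']=np.array(c['intrinsics'],float);c['D']=np.array(c['distortion'],float)
    c['rv']=np.array(c['rvec'],float);c['tv']=np.array(c['tvec'],float).ravel()
    c['R']=cv2.Rodrigues(c['rv'])[0];c['C']=-c['R'].T@c['tv'];c['hsv']=cv2.cvtColor(c['pixels'],cv2.COLOR_RGB2HSV);return c
def ray(c,p,z):
    p=np.array(p,float).reshape(-1,1,2);u=cv2.undistortPoints(p,c['K'],c['D']).reshape(-1,2)
    d=np.c_[u,np.ones(len(u))]@c['R'];return c['C']+d*((z-c['C'][2])/d[:,2])[:,None]
def proj(c,P): return cv2.projectPoints(np.array(P,float).reshape(-1,1,3),c['rv'],c['tv'],c['K'],c['D'])[0].reshape(-1,2)
def mask(c,lo,hi,box=None):
    m=cv2.inRange(c['hsv'],np.array(lo),np.array(hi))
    if box: k=np.zeros_like(m);x0,y0,x1,y1=box;k[y0:y1,x0:x1]=255;m&=k
    return m
def crop(c,box,f,name):
    x0,y0,x1,y1=box;cv2.imwrite(name,cv2.resize(c['pixels'][y0:y1,x0:x1,::-1],None,fx=f,fy=f,interpolation=cv2.INTER_CUBIC))
E
python3 - <<'E'
from h import *
t=cam('top');s=cam('scene')
a=t['pixels'][160:335,210:460];b=s['pixels'][195:370,220:470]
im=np.vstack([a,b])[:,:,::-1]
cv2.imwrite('pics/crop1.png',cv2.resize(np.hstack([a,b])[:,:,::-1],(800,280),interpolation=cv2.INTER_CUBIC))
crop(t,(210,170,460,340),3.2,'pics/crop1.png')
for n,c,box in(('top',t,(215,290,295,325)),('scene',s,(220,210,262,285)),('topsmall',t,(295,300,350,330))):
    m=mask(c,(50,100,40),(75,255,255),box);k=max(cv2.findContours(m,0,1)[0],key=cv2.contourArea)
    print(n,cv2.minAreaRect(k),cv2.boxPoints(cv2.minAreaRect(k)).round(1).tolist())
    ys,xs=np.nonzero(m)
    if n!='scene': print(ray(t,cv2.boxPoints(cv2.minAreaRect(k)),130).round())
m=mask(t,(100,150,60),(125,255,255),(210,235,300,335));k=cv2.convexHull(max(cv2.findContours(m,0,1)[0],key=cv2.contourArea));print('rack',cv2.minAreaRect(k))
m=mask(t,(0,0,0),(180,255,60),(370,210,430,260));k=max(cv2.findContours(m,0,1)[0],key=cv2.contourArea);r=cv2.minAreaRect(k);print('tab',r,ray(t,cv2.boxPoints(r),141.5).round(1))
E
```

```text
top ((252.36297607421875, 306.83978271484375), (5.671586513519287, 56.49417495727539), 78.27488708496094) [[224.10000610351562, 309.79998779296875], [279.3999938964844, 298.29998779296875], [280.6000061035156, 303.8999938964844], [225.3000030517578, 315.3999938964844]]
[[427. 432. 130.]
 [444. 334. 130.]
 [435. 333. 130.]
 [417. 430. 130.]]
scene ((245.04876708984375, 238.4390411376953), (48.10152053833008, 19.677894592285156), 38.65980911254883) [[220.10000610351562, 231.10000610351562], [232.39999389648438, 215.6999969482422], [270.0, 245.8000030517578], [257.70001220703125, 261.1000061035156]]
topsmall ((324.0615539550781, 317.4923400878906), (4.713319778442383, 40.68339538574219), 82.87498474121094) [[303.6000061035156, 317.70001220703125], [344.0, 312.6000061035156], [344.5, 317.29998779296875], [304.20001220703125, 322.3999938964844]]
[[410. 293. 130.]
 [417. 223. 130.]
 [409. 222. 130.]
 [402. 292. 130.]]
rack ((254.77978515625, 286.85675048828125), (72.18031311035156, 56.262908935546875), 79.59229278564453)
tab ((398.941162109375, 237.73526000976562), (6.833310127258301, 29.50254249572754), 77.47119140625) [[543.9 149.9 141.5]
 [553.6  99.5 141.5]
 [541.9  97.6 141.5]
 [532.2 147.9 141.5]]
```

View pics/crop1.png

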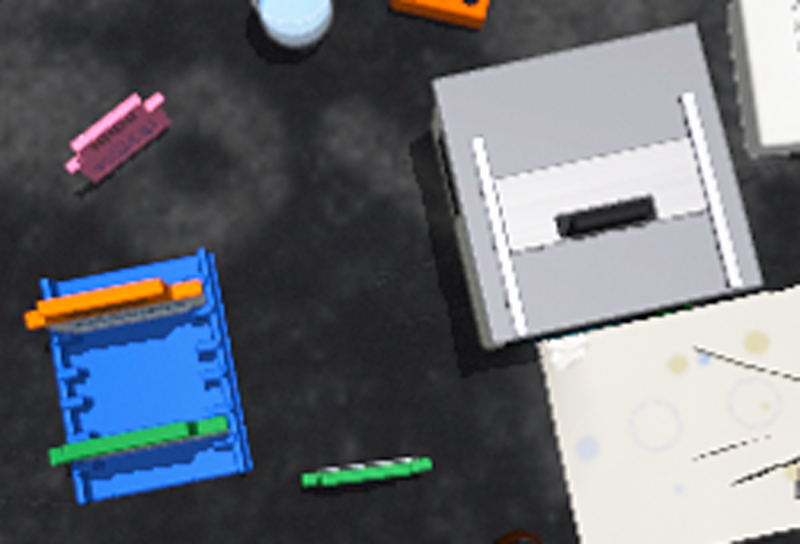

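The crop confirms the full-size green cassette, in the rack slot nearest the robot at crop (140,440). The loose green one at crop (367,473) is smaller. Next I'll measure the scanner top, tab and cassette precisely in both views.

```bash
python3 - <<'E'
from h import *
t=cam('top');s=cam('scene')
for p in((360,200),(380,260),(400,215),(430,190)): print('T',p,t['pixels'][p[1],p[0]],t['hsv'][p[1],p[0]])
for p in((350,290),(370,320),(400,300),(350,330),(420,320)): print('S',p,s['pixels'][p[1],p[0]],s['hsv'][p[1],p[0]])
def quad(c,box,lo,hi):
    m=mask(c,lo,hi,box);m=cv2.morphologyEx(m,cv2.MORPH_OPEN,np.ones((3,3)))
    k=cv2.convexHull(max(cv2.findContours(m,0,1)[0],key=cv2.contourArea))
    for e in np.linspace(2,20,40):
        q=cv2.approxPolyDP(k,e,True)
        if len(q)==4: return q.reshape(-1,2),k
    return None,k
for n,c,box,lo,hi in(('top',t,(335,165,460,285),(100,0,140),(140,60,255)),('scene',s,(320,235,455,370),(100,0,130),(140,60,255))):
    q,k=quad(c,box,lo,hi)
    if q is None: print(n,'no',len(k));continue
    P=ray(c,q,115)[:,:2];print(n,q.tolist(),P.round(1).tolist(),'ctr',P.mean(0).round(1),'sides',np.linalg.norm(P-np.roll(P,-1,0),axis=1).round(1),
      'ang',np.degrees(np.arctan2(*(np.roll(P,-1,0)-P).T[::-1])).round(1))
    r=cv2.minAreaRect(ray(c,k.reshape(-1,2),115)[:,:2].astype(np.float32));print(' rect',np.round(r[0],1),np.round(r[1],1),round(r[2],2))
# green line (top) : fit of handle + wrist
m=mask(t,(50,100,40),(75,255,255),(215,290,295,325));ys,xs=np.nonzero(m)
P=ray(t,np.c_[xs,ys],130)[:,:2];r=cv2.minAreaRect(P.astype(np.float32));print('green',r)
ax=np.array([0.985,-.171]);
for y0 in range(325,440,6):
    b=P[(P[:,1]>y0)&(P[:,1]<=y0+6)]
    if len(b):print(y0+3,b[:,0].min().round(),b[:,0].max().round(),len(b))
E
```

```text
T (360, 200) [187 188 196] [117  12 196]
T (380, 260) [194 193 202] [123  11 202]
T (400, 215) [189 188 197] [123  12 197]
T (430, 190) [156 155 164] [123  14 164]
S (350, 290) [166 168 166] [ 60   3 168]
S (370, 320) [102 102  97] [ 30  13 102]
S (400, 300) [222 220 214] [ 23   9 222]
S (350, 330) [66 65 61] [24 19 66]
S (420, 320) [169 171 154] [ 34  25 171]
top [[427, 178], [447, 258], [364, 276], [346, 195]] [[654.9, 63.0], [507.6, 36.5], [479.8, 184.9], [628.1, 211.6]] ctr [567.6 124. ] sides [149.7 150.9 150.6 151. ] ang [-169.8  100.6   10.2  -79.8]
 rect [568.  124.5] [153.3 153.6] 10.71
scene [[366, 240], [385, 242], [385, 245], [367, 248]] [[611.8, 230.5], [637.3, 204.8], [631.5, 198.4], [598.5, 212.0]] ctr [619.8 211.4] sides [36.2  8.6 35.7 22.7] ang [ -45.2 -132.2  157.6   54.3]
 rect [619.3 211. ] [22.7 36.4] 53.92
green ((430.6699523925781, 382.03326416015625), (9.828208923339844, 98.57786560058594), 10.188079833984375)
334 434.0 441.0 9
340 433.0 441.0 18
346 433.0 438.0 12
352 431.0 438.0 15
358 431.0 438.0 13
364 430.0 437.0 18
370 428.0 435.0 14
376 428.0 435.0 13
382 427.0 434.0 19
388 425.0 432.0 14
394 425.0 432.0 17
400 424.0 431.0 15
406 422.0 431.0 18
412 421.0 429.0 18
418 419.0 428.0 16
424 418.0 428.0 24
430 418.0 426.0 11
```

```bash
cat >> h.py <<'E'
from scipy.spatial.transform import Rotation as Ro
def go(x,y,z,yawdeg=100.4):
    o=ctrl.get_obs();R=Ro.from_euler('xyz',o['eef_rot'])
    T=Ro.from_euler('xyz',[180,0,yawdeg],degrees=True)
    p=np.array(o['ee_pos']);d=R.inv().apply(np.array([x,y,z])-p)/10
    print('t %.2f'%o['time'],'pos',p.round(1),'rot',np.degrees(o['eef_rot']).round(1),'F',np.round(o['contact_force'],1),'w %.3f'%o['gripper_width'],'| cm',d.round(2),'deg',np.degrees((R.inv()*T).as_rotvec()).round(2))
E
python3 -c "
from h import *
go(546,120.5,205)"
```

```text
t 0.30 pos [246.7 574.1 207.5] rot [-180.     0.   156.7] F [0.4 0.5 0.2] w 1.001 | cm [-45.41 -29.86   0.27] deg [-3.000e-02  2.000e-02  5.635e+01]
```

{"method": "drive_tool", "body": {
  "targets": [
    {"grip":0,"tx":-45.4,"ty":-29.9,"tz":0,"az":56.3},
    {"grip":0,"tx":-45.4,"ty":-29.9,"tz":0,"az":56.3},
    {"grip":0,"tx":-45.4,"ty":-29.9,"tz":0,"az":56.3},
    {"grip":0,"tx":-45.4,"ty":-29.9,"tz":0,"az":56.3},
    {"grip":0,"tx":-45.4,"ty":-29.9,"tz":0,"az":56.3},
    {"grip":0,"tx":-45.4,"ty":-29.9,"tz":0,"az":56.3},
    {"grip":0,"tx":-45.4,"ty":-29.9,"tz":0,"az":56.3},
    {"grip":0,"tx":-45.4,"ty":-29.9,"tz":0,"az":56.3},
    {"grip":0,"tx":-45.4,"ty":-29.9,"tz":0,"az":56.3},
    {"grip":0,"tx":-45.4,"ty":-29.9,"tz":0,"az":56.3}
  ]
}}

```text
$.targets[0]: bad value
```

```bash
python3 -c "
from h import *
go(546,120.5,175)"
```

```text
t 0.30 pos [246.7 574.1 207.5] rot [-180.     0.   156.7] F [0.4 0.5 0.2] w 1.001 | cm [-45.41 -29.85   3.27] deg [-3.000e-02  2.000e-02  5.635e+01]
```

{"method": "drive_tool", "body": {
  "targets": [
    {"grip":0,"tx":-45.4,"ty":-29.9,"tz":0,"ax":0,"ay":0,"az":56.3},
    {"grip":0,"tx":-45.4,"ty":-29.9,"tz":0,"ax":0,"ay":0,"az":56.3},
    {"grip":0,"tx":-45.4,"ty":-29.9,"tz":0,"ax":0,"ay":0,"az":56.3},
    {"grip":0,"tx":-45.4,"ty":-29.9,"tz":0,"ax":0,"ay":0,"az":56.3},
    {"grip":0,"tx":-45.4,"ty":-29.9,"tz":0,"ax":0,"ay":0,"az":56.3},
    {"grip":0,"tx":-45.4,"ty":-29.9,"tz":0,"ax":0,"ay":0,"az":56.3},
    {"grip":0,"tx":-45.4,"ty":-29.9,"tz":0,"ax":0,"ay":0,"az":56.3},
    {"grip":0,"tx":-45.4,"ty":-29.9,"tz":0,"ax":0,"ay":0,"az":56.3},
    {"grip":0,"tx":-45.4,"ty":-29.9,"tz":0,"ax":0,"ay":0,"az":56.3},
    {"grip":0,"tx":-45.4,"ty":-29.9,"tz":0,"ax":0,"ay":0,"az":56.3}
  ]
}}

```text
time: 1.13
ee_pos: [476.7, 224.6, 208.0]
eef_rot: [3.141, -0.0, 1.753]
contact_force: [1.4, -0.2, -0.2]
gripper_width: 0.997
finger_force: 0.0
```

```bash
python3 -c "
from h import *
go(546,120.5,175)"
```

```text
t 1.13 pos [476.7 224.6 208. ] rot [180.   -0.  100.4] F [ 1.4 -0.2 -0.2] w 0.997 | cm [-11.49   4.93   3.31] deg [ 0.03 -0.01  0.03]
```

{"method": "drive_tool", "body": {
  "targets": [
    {"grip":0,"tx":-11.5,"ty":4.9,"tz":0,"ax":0,"ay":0,"az":0},
    {"grip":0,"tx":-11.5,"ty":4.9,"tz":0,"ax":0,"ay":0,"az":0},
    {"grip":0,"tx":-11.5,"ty":4.9,"tz":0,"ax":0,"ay":0,"az":0},
    {"grip":0,"tx":-11.5,"ty":4.9,"tz":0,"ax":0,"ay":0,"az":0},
    {"grip":0,"tx":-11.5,"ty":4.9,"tz":3.3,"ax":0,"ay":0,"az":0},
    {"grip":0,"tx":-11.5,"ty":4.9,"tz":3.3,"ax":0,"ay":0,"az":0},
    {"grip":0,"tx":-11.5,"ty":4.9,"tz":3.3,"ax":0,"ay":0,"az":0},
    {"grip":0,"tx":-11.5,"ty":4.9,"tz":3.3,"ax":0,"ay":0,"az":0},
    {"grip":0,"tx":-11.5,"ty":4.9,"tz":3.3,"ax":0,"ay":0,"az":0},
    {"grip":0,"tx":-11.5,"ty":4.9,"tz":3.3,"ax":0,"ay":0,"az":0}
  ]
}}

```text
time: 1.97
ee_pos: [545.4, 122.8, 176.0]
eef_rot: [3.14, -0.0, 1.754]
contact_force: [1.0, 0.3, 0.3]
gripper_width: 1.001
finger_force: 0.0
```

```bash
python3 -c "
from h import *
go(546,120.5,127)
w=cam('wrist');cv2.imwrite('pics/w1.png',w['pixels'][:,:,::-1]);print(proj(w,[[546,120.5,141.5],[567.7,124.2,115]]))"
```

```text
t 1.97 pos [545.4 122.8 176. ] rot [179.9  -0.  100.5] F [1.  0.3 0.3] w 1.001 | cm [-0.24  0.01  4.9 ] deg [ 0.1  -0.01  0.11]
[[322.87545433 262.37935402]
 [362.26300519 247.80916371]]
```

View pics/w1.png

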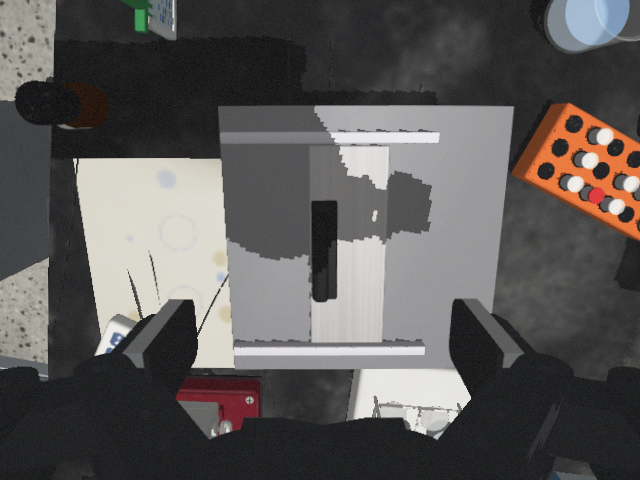

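The wrist view shows the tab at about (324,250) between the fingers, at (170,340) and (480,340). The scanner top spans (218,106) to (513,368). I'll measure both in this view as a check.

```bash
python3 -c "
from h import *
w=cam('wrist');print('C',w['C'].round(1))
g=w['pixels'].max(2).astype(int)
m=((g<50).astype(np.uint8)*255);k=np.zeros_like(m);k[185:315,305:345]=255;m&=k
c=max(cv2.findContours(m,0,1)[0],key=cv2.contourArea);b=cv2.boxPoints(cv2.minAreaRect(c));print(b.round().tolist());
for z in(141.5,119.5):print(ray(w,b,z).round(1).tolist(),ray(w,b,z).mean(0))
# top corners, rail ends
P=ray(w,[(219,106),(513,107),(235,368),(490,368)],115);print(P.round(1).tolist(),P.mean(0))
Q=ray(w,[(221,132),(439,132),(234,343),(423,343),(221,142),(439,142),(235,354),(424,354)],122);print(Q.round(1).tolist())
"
```

```text
C [533.5 186.3 341.8]
[[312.0, 201.0], [336.0, 201.0], [336.0, 301.0], [312.0, 301.0]]
[[535.2, 149.8, 141.5], [546.5, 151.9, 141.5], [556.3, 101.3, 141.5], [544.3, 99.0, 141.5]] [545.54319785 125.51718677 141.5       ]
[[535.4, 145.8, 119.5], [547.9, 148.2, 119.5], [558.8, 91.9, 119.5], [545.4, 89.4, 119.5]] [546.86965767 118.83682305 119.5       ]
[[479.6, 185.1, 115.0], [628.9, 212.7, 115.0], [507.5, 35.6, 115.0], [660.2, 63.4, 115.0]] [569.0531943  124.18762042 115.        ]
[[483.9, 172.7, 122.0], [592.2, 192.9, 122.0], [505.6, 56.4, 122.0], [613.0, 76.3, 122.0], [484.5, 167.8, 122.0], [593.5, 188.1, 122.0], [507.1, 49.4, 122.0], [615.3, 69.4, 122.0]]
```

{"method": "drive_tool", "body": {
  "targets": [
    {"grip":0,"tx":-0.2,"ty":0,"tz":2.5,"ax":0,"ay":0,"az":0},
    {"grip":0,"tx":-0.2,"ty":0,"tz":4.9,"ax":0,"ay":0,"az":0},
    {"grip":0,"tx":-0.2,"ty":0,"tz":4.9,"ax":0,"ay":0,"az":0},
    {"grip":150,"tx":-0.2,"ty":0,"tz":4.9,"ax":0,"ay":0,"az":0},
    {"grip":200,"tx":-0.2,"ty":0,"tz":4.9,"ax":0,"ay":0,"az":0},
    {"grip":255,"tx":-0.2,"ty":0,"tz":4.9,"ax":0,"ay":0,"az":0},
    {"grip":255,"tx":-0.2,"ty":0,"tz":4.9,"ax":0,"ay":0,"az":0},
    {"grip":255,"tx":-0.2,"ty":0,"tz":4.9,"ax":0,"ay":0,"az":0},
    {"grip":255,"tx":-0.2,"ty":0,"tz":4.9,"ax":0,"ay":0,"az":0},
    {"grip":255,"tx":-0.2,"ty":0,"tz":4.9,"ax":0,"ay":0,"az":0}
  ]
}}

```text
time: 2.9
ee_pos: [545.5, 120.1, 126.2]
eef_rot: [3.141, -0.0, 1.753]
contact_force: [0.2, -0.5, -0.7]
gripper_width: 0.006
finger_force: 0.0
```

```bash
python3 -c "
from h import *
go(546-36*.9836,120.5-36*.18,127)"
```

```text
t 2.90 pos [545.5 120.1 126.2] rot [180.   -0.  100.4] F [ 0.2 -0.5 -0.7] w 0.006 | cm [ 0.03 -3.55 -0.09] deg [ 0.03 -0.    0.05]
```

The gripper shut with nothing between the fingers, so I'll take a look.

```bash
python3 -c "
from h import *
w=cam('wrist');s=cam('scene');t=cam('top')
a=cv2.resize(w['pixels'],(800,600))[150:450]
b=cv2.resize(s['pixels'][230:370,310:460],(400,300),interpolation=cv2.INTER_CUBIC);d=cv2.resize(t['pixels'][165:290,335:465],(400,300),interpolation=cv2.INTER_CUBIC)
cv2.imwrite('pics/w2.png',np.vstack([a,np.hstack([b,d])])[:,:,::-1])"
```

```text
(no output)
```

View pics/w2.png

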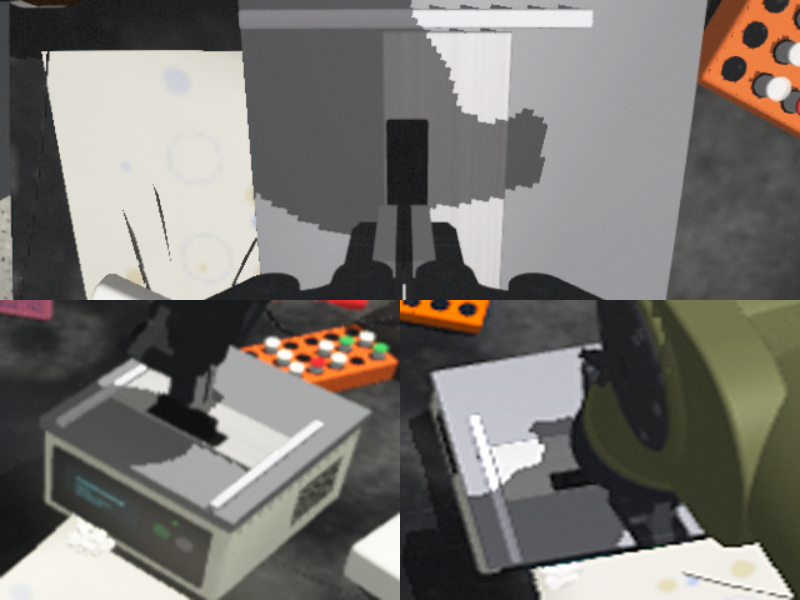

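The three views show the fingers shut at about (405,230), with the tab at (388–428,120–205) in the wrist crop. It isn't clear whether they are beside it or above it, so I'll project known points into the view.

```bash
python3 -c "
from h import *
w=cam('wrist');s=cam('scene');print(w['C'].round(1))
ax=np.array([.9836,.18,0]);ay=np.array([-.18,.9836,0]);c=np.array([546,120.5,141.5])
P=[c+4*i*ax+22*j*ay for i in(-1,1) for j in(-1,1)]
f=lambda p:(p*1.25-[0,150]).round()
g=lambda p:((p-[310,230])*[400/150,300/140]).round()
o=ctrl.get_obs();print(np.round(o['ee_pos'],1),np.round(o['contact_force'],1),o['gripper_width'],o['finger_force'])
for n,q in(('tabtop',P),('tabbase',[p-[0,0,22] for p in P]),('tcp',[o['ee_pos']]),('grasp',[np.array(o['ee_pos'])+[0,0,19]])):print(n,'W',f(proj(w,q)).tolist(),'S+[0,300]',(g(proj(s,q))+[0,300]).tolist())
P=ray(w,np.array([(388,120),(428,120)])/1.25+[0,120],119.5);print(P)
"
```

```text
[533.8 183.8 291.8]
[545.4 120.1 125.8] [0.3 0.4 0.1] -0.00022929233553800848 0.0
tabtop W [[393.0, 286.0], [392.0, 153.0], [418.0, 286.0], [419.0, 153.0]] S+[0,300] [[211.0, 422.0], [155.0, 393.0], [219.0, 416.0], [163.0, 388.0]]
tabbase W [[394.0, 255.0], [394.0, 135.0], [416.0, 255.0], [417.0, 135.0]] S+[0,300] [[207.0, 441.0], [152.0, 413.0], [215.0, 436.0], [160.0, 407.0]]
tcp W [[403.0, 204.0]] S+[0,300] [[184.0, 419.0]]
grasp W [[403.0, 227.0]] S+[0,300] [[186.0, 402.0]]
[[535.41530734 146.05059196 119.5       ]
 [548.47707904 148.46643474 119.5       ]]
```

```bash
python3 -c "
from h import *
w=cam('wrist');s=cam('scene')
a=cv2.resize(s['pixels'][250:325,340:420],(400,375),interpolation=cv2.INTER_CUBIC);b=cv2.resize(w['pixels'][200:350,240:400],(400,375),interpolation=cv2.INTER_CUBIC)
im=np.hstack([a,b]).astype(float);im=(255*(im/255)**.45).astype(np.uint8)
cv2.imwrite('pics/w3.png',im[:,:,::-1])"
```

```text
(no output)
```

View pics/w3.png

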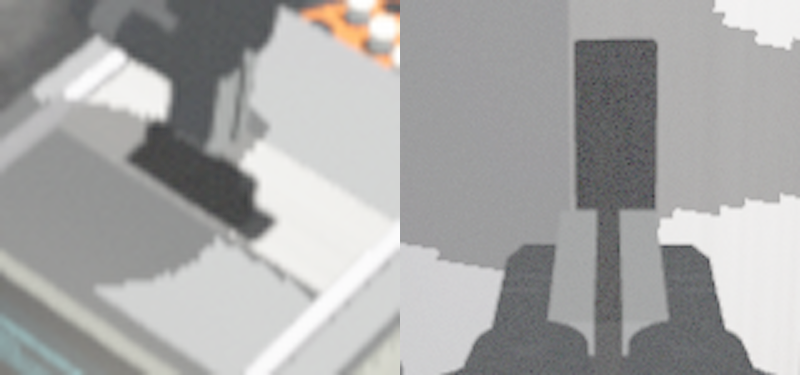

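The wrist and scene crops show the shut finger tips at about (240,158) in the left half. That looks level with the tab's top edge, so they may sit above it. I'll work out the tip height from both rays.

```bash
python3 -c "
from h import *
w=cam('wrist');s=cam('scene')
for z in (120,126,132,138,144,150,156):
  print(z,'wrist tip +y edge',ray(w,[(323.5,284)],z)[0,:2].round(1),'scene tip -y edge R',ray(s,[(391,281)],z)[0,:2].round(1),'L',ray(s,[(384,281)],z)[0,:2].round(1),'tab far top end',ray(w,[(311,216),(342,216)],z)[:,:2].round(1).tolist())
go(545.5,120,126)
R=w['R'];print(R.round(3).tolist(),w['K'][0,0])
"
```

```text
120 wrist tip +y edge [546.2 117.6] scene tip -y edge R [573.2 119.6] L [563.5 126.7] tab far top end [[535.6, 146.2], [548.2, 148.6]]
126 wrist tip +y edge [545.7 119.9] scene tip -y edge R [568.8 115.8] L [559.2 122.8] tab far top end [[535.6, 147.5], [547.7, 149.8]]
132 wrist tip +y edge [545.3 122.3] scene tip -y edge R [564.4 112. ] L [554.9 118.9] tab far top end [[535.5, 148.8], [547.2, 151.0]]
138 wrist tip +y edge [544.9 124.6] scene tip -y edge R [560.  108.1] L [550.6 115. ] tab far top end [[535.4, 150.2], [546.7, 152.3]]
144 wrist tip +y edge [544.4 126.9] scene tip -y edge R [555.6 104.3] L [546.3 111.1] tab far top end [[535.4, 151.5], [546.2, 153.5]]
150 wrist tip +y edge [544.  129.2] scene tip -y edge R [551.2 100.5] L [542.  107.2] tab far top end [[535.3, 152.8], [545.7, 154.7]]
156 wrist tip +y edge [543.6 131.5] scene tip -y edge R [546.8  96.6] L [537.7 103.3] tab far top end [[535.2, 154.1], [545.2, 156.0]]
t 3.35 pos [545.4 120.1 125.7] rot [-180.     0.   100.4] F [-0.2 -1.   0.4] w -0.003 | cm [-0.01  0.01 -0.03] deg [-0.01  0.    0.05]
[[0.983, 0.182, -0.001], [0.176, -0.95, 0.258], [0.046, -0.254, -0.966]] 424.30748325399594
```

Both rays agree with tips at z≈145, about 19 mm above the reported TCP, with a 22 mm pad width and just over the tab top (141.5). I'll check the offset, then open and go lower in small steps.

{"method": "drive_tool", "body": {
  "targets": [
    {"grip":120,"tx":0,"ty":0,"tz":0,"ax":0,"ay":0,"az":0},
    {"grip":120,"tx":0,"ty":0,"tz":0,"ax":0,"ay":0,"az":0},
    {"grip":120,"tx":0,"ty":0,"tz":0,"ax":0,"ay":0,"az":0},
    {"grip":120,"tx":0,"ty":0,"tz":0.2,"ax":0,"ay":0,"az":0},
    {"grip":120,"tx":0,"ty":0,"tz":0.4,"ax":0,"ay":0,"az":0},
    {"grip":120,"tx":0,"ty":0,"tz":0.6,"ax":0,"ay":0,"az":0},
    {"grip":120,"tx":0,"ty":0,"tz":0.8,"ax":0,"ay":0,"az":0},
    {"grip":120,"tx":0,"ty":0,"tz":1.0,"ax":0,"ay":0,"az":0},
    {"grip":120,"tx":0,"ty":0,"tz":1.0,"ax":0,"ay":0,"az":0},
    {"grip":120,"tx":0,"ty":0,"tz":1.0,"ax":0,"ay":0,"az":0}
  ]
}}

```text
time: 4.18
ee_pos: [545.3, 120.1, 115.6]
eef_rot: [-3.141, 0.0, 1.753]
contact_force: [0.2, 0.8, 0.0]
gripper_width: 0.528
finger_force: 0.0
```

```bash
python3 -c "
from h import *
print(ctrl.grip_point_offset)
go(545.5,120,126)"
```

```text
18.700000000000003
t 4.18 pos [545.3 120.1 115.6] rot [-180.     0.   100.4] F [0.2 0.8 0. ] w 0.528 | cm [-0.02  0.02 -1.04] deg [-0.02  0.    0.05]
```

{"method": "drive_tool", "body": {
  "targets": [
    {"grip":160,"tx":0,"ty":0,"tz":0,"ax":0,"ay":0,"az":0},
    {"grip":180,"tx":0,"ty":0,"tz":0,"ax":0,"ay":0,"az":0},
    {"grip":200,"tx":0,"ty":0,"tz":0,"ax":0,"ay":0,"az":0},
    {"grip":210,"tx":0,"ty":0,"tz":0,"ax":0,"ay":0,"az":0},
    {"grip":210,"tx":0,"ty":0,"tz":0,"ax":0,"ay":0,"az":0},
    {"grip":210,"tx":0,"ty":0,"tz":0,"ax":0,"ay":0,"az":0},
    {"grip":210,"tx":0,"ty":0,"tz":0,"ax":0,"ay":0,"az":0},
    {"grip":210,"tx":0,"ty":0,"tz":0,"ax":0,"ay":0,"az":0},
    {"grip":210,"tx":0,"ty":0,"tz":0,"ax":0,"ay":0,"az":0},
    {"grip":210,"tx":0,"ty":0,"tz":0,"ax":0,"ay":0,"az":0}
  ]
}}

```text
time: 5.02
ee_pos: [545.4, 120.1, 115.8]
eef_rot: [-3.142, 0.0, 1.753]
contact_force: [-0.5, -0.3, 0.1]
gripper_width: 0.172
finger_force: 0.0
```

{"method": "drive_tool", "body": {
  "targets": [
    {"grip":220,"tx":0,"ty":0,"tz":0,"ax":0,"ay":0,"az":0},
    {"grip":230,"tx":0,"ty":0,"tz":0,"ax":0,"ay":0,"az":0},
    {"grip":255,"tx":0,"ty":0,"tz":0,"ax":0,"ay":0,"az":0},
    {"grip":255,"tx":0,"ty":0,"tz":0,"ax":0,"ay":0,"az":0},
    {"grip":255,"tx":0,"ty":0,"tz":0,"ax":0,"ay":0,"az":0},
    {"grip":255,"tx":0,"ty":0,"tz":0,"ax":0,"ay":0,"az":0},
    {"grip":255,"tx":0,"ty":0,"tz":0,"ax":0,"ay":0,"az":0},
    {"grip":255,"tx":0,"ty":0,"tz":0,"ax":0,"ay":0,"az":0},
    {"grip":255,"tx":0,"ty":0,"tz":0,"ax":0,"ay":0,"az":0},
    {"grip":255,"tx":0,"ty":0,"tz":0,"ax":0,"ay":0,"az":0}
  ]
}}

```text
time: 5.85
ee_pos: [545.5, 120.1, 115.9]
eef_rot: [3.141, 0.0, 1.753]
contact_force: [-1.4, -1.1, 2.3]
gripper_width: 0.05
finger_force: 59.1
```

The tab is gripped (59 N). Now I'll pull it open.

{"method": "drive_tool", "body": {
  "targets": [
    {"grip":255,"tx":0,"ty":-0.4,"tz":0,"ax":0,"ay":0,"az":0},
    {"grip":255,"tx":0,"ty":-0.9,"tz":0,"ax":0,"ay":0,"az":0},
    {"grip":255,"tx":0,"ty":-1.4,"tz":0,"ax":0,"ay":0,"az":0},
    {"grip":255,"tx":0,"ty":-1.9,"tz":0,"ax":0,"ay":0,"az":0},
    {"grip":255,"tx":0,"ty":-2.4,"tz":0,"ax":0,"ay":0,"az":0},
    {"grip":255,"tx":0,"ty":-2.8,"tz":0,"ax":0,"ay":0,"az":0},
    {"grip":255,"tx":0,"ty":-3.1,"tz":0,"ax":0,"ay":0,"az":0},
    {"grip":255,"tx":0,"ty":-3.3,"tz":0,"ax":0,"ay":0,"az":0},
    {"grip":255,"tx":0,"ty":-3.5,"tz":0,"ax":0,"ay":0,"az":0},
    {"grip":255,"tx":0,"ty":-3.5,"tz":0,"ax":0,"ay":0,"az":0}
  ]
}}

```text
time: 6.68
ee_pos: [511.1, 113.7, 115.9]
eef_rot: [3.141, 0.0, 1.753]
contact_force: [1.5, -0.8, 2.6]
gripper_width: 0.05
finger_force: 59.2
```

```bash
python3 -c "
from h import *
go(545.5,120,126)"
```

```text
t 6.68 pos [511.1 113.7 115.9] rot [180.    0.  100.4] F [ 1.5 -0.8  2.6] w 0.050 | cm [-0.01  3.5  -1.01] deg [0.03 0.   0.05]
```

Force is about 2 N, so it's sliding freely. I'll go on in 1 mm steps to the stop.

{"method": "drive_tool", "body": {
  "targets": [
    {"grip":255,"tx":0,"ty":-0.1,"tz":0,"ax":0,"ay":0,"az":0},
    {"grip":255,"tx":0,"ty":-0.1,"tz":0,"ax":0,"ay":0,"az":0},
    {"grip":255,"tx":0,"ty":-0.15,"tz":0,"ax":0,"ay":0,"az":0},
    {"grip":255,"tx":0,"ty":-0.15,"tz":0,"ax":0,"ay":0,"az":0},
    {"grip":255,"tx":0,"ty":-0.2,"tz":0,"ax":0,"ay":0,"az":0},
    {"grip":255,"tx":0,"ty":-0.2,"tz":0,"ax":0,"ay":0,"az":0},
    {"grip":255,"tx":0,"ty":-0.2,"tz":0,"ax":0,"ay":0,"az":0},
    {"grip":255,"tx":0,"ty":-0.2,"tz":0,"ax":0,"ay":0,"az":0},
    {"grip":255,"tx":0,"ty":-0.2,"tz":0,"ax":0,"ay":0,"az":0},
    {"grip":255,"tx":0,"ty":-0.2,"tz":0,"ax":0,"ay":0,"az":0}
  ]
}}

```text
time: 7.52
ee_pos: [511.0, 113.7, 115.9]
eef_rot: [3.138, 0.0, 1.753]
contact_force: [7.7, 0.7, -3.0]
gripper_width: 0.056
finger_force: 58.8
```

{"method": "drive_tool", "body": {
  "targets": [
    {"grip":255,"tx":0,"ty":-0.1,"tz":0,"ax":0,"ay":0,"az":0},
    {"grip":255,"tx":0,"ty":-0.15,"tz":0,"ax":0,"ay":0,"az":0},
    {"grip":255,"tx":0,"ty":-0.2,"tz":0,"ax":0,"ay":0,"az":0},
    {"grip":255,"tx":0,"ty":-0.2,"tz":0,"ax":0,"ay":0,"az":0},
    {"grip":255,"tx":0,"ty":-0.2,"tz":0,"ax":0,"ay":0,"az":0},
    {"grip":255,"tx":0,"ty":-0.2,"tz":0,"ax":0,"ay":0,"az":0},
    {"grip":255,"tx":0,"ty":-0.2,"tz":0,"ax":0,"ay":0,"az":0},
    {"grip":255,"tx":0,"ty":-0.2,"tz":0,"ax":0,"ay":0,"az":0},
    {"grip":255,"tx":0,"ty":-0.2,"tz":0,"ax":0,"ay":0,"az":0},
    {"grip":255,"tx":0,"ty":-0.2,"tz":0,"ax":0,"ay":0,"az":0}
  ]
}}

```text
time: 8.35
ee_pos: [510.8, 113.7, 116.0]
eef_rot: [3.135, 0.0, 1.753]
contact_force: [12.6, 1.9, -8.1]
gripper_width: 0.051
finger_force: 58.6
```

The shutter is at its stop: 12.6 N and no further travel. I'll release it and rise.

{"method": "drive_tool", "body": {
  "targets": [
    {"grip":255,"tx":0,"ty":0.3,"tz":0,"ax":0,"ay":0,"az":0},
    {"grip":100,"tx":0,"ty":0.4,"tz":0,"ax":0,"ay":0,"az":0},
    {"grip":50,"tx":0,"ty":0.4,"tz":0,"ax":0,"ay":0,"az":0},
    {"grip":0,"tx":0,"ty":0.4,"tz":0,"ax":0,"ay":0,"az":0},
    {"grip":0,"tx":0,"ty":0.4,"tz":-1,"ax":0,"ay":0,"az":0},
    {"grip":0,"tx":0,"ty":0.4,"tz":-4,"ax":0,"ay":0,"az":0},
    {"grip":0,"tx":0,"ty":0.4,"tz":-8,"ax":0,"ay":0,"az":0},
    {"grip":0,"tx":0,"ty":0.4,"tz":-8,"ax":0,"ay":0,"az":0},
    {"grip":0,"tx":0,"ty":0.4,"tz":-8,"ax":0,"ay":0,"az":0},
    {"grip":0,"tx":0,"ty":0.4,"tz":-8,"ax":0,"ay":0,"az":0}
  ]
}}

```text
time: 9.18
ee_pos: [510.5, 113.8, 196.2]
eef_rot: [3.141, -0.0, 1.753]
contact_force: [-0.4, 0.4, -0.5]
gripper_width: 0.997
finger_force: 0.0
```

```bash
python3 - <<'E'
from h import *
w=cam('wrist');g=w['pixels'].max(2).astype(int)
# slot & tab: profile along scanner x through centre at z=115, near the +y part
for d in(-25,0,25,35):
    row=[]
    for a in np.arange(-70,20,2.5):
        p=proj(w,[[567.8+a*.9836-d*.18,124.2+a*.18+d*.9836,115]])[0].round().astype(int)
        row.append(g[p[1],p[0]] if 0<=p[0]<640 and 0<=p[1]<480 else -1)
    print(d,row)
crop(w,(160,60,560,360),2,'pics/w4.png')
go(429.5,389,195,100.2)
E
```

```text
-25 [np.int64(161), np.int64(161), np.int64(158), np.int64(87), np.int64(42), np.int64(46), np.int64(43), np.int64(52), np.int64(57), np.int64(208), np.int64(204), np.int64(208), np.int64(207), np.int64(207), np.int64(214), np.int64(209), np.int64(210), np.int64(215), np.int64(210), np.int64(213), np.int64(160), np.int64(159), np.int64(162), np.int64(162), np.int64(161), np.int64(128), np.int64(118), np.int64(114), np.int64(116), np.int64(113), np.int64(90), np.int64(118), np.int64(158), np.int64(158), np.int64(155), np.int64(155)]
0 [np.int64(87), np.int64(87), np.int64(83), np.int64(32), np.int64(28), np.int64(28), np.int64(33), np.int64(57), np.int64(58), np.int64(215), np.int64(215), np.int64(216), np.int64(211), np.int64(215), np.int64(218), np.int64(216), np.int64(217), np.int64(216), np.int64(215), np.int64(219), np.int64(163), np.int64(166), np.int64(164), np.int64(163), np.int64(163), np.int64(128), np.int64(113), np.int64(115), np.int64(113), np.int64(112), np.int64(112), np.int64(119), np.int64(161), np.int64(160), np.int64(162), np.int64(159)]
25 [np.int64(86), np.int64(8
[... 467 characters left out ...]
), np.int64(162), np.int64(161)]
35 [np.int64(84), np.int64(79), np.int64(85), np.int64(108), np.int64(111), np.int64(113), np.int64(111), np.int64(107), np.int64(112), np.int64(113), np.int64(109), np.int64(110), np.int64(109), np.int64(112), np.int64(113), np.int64(106), np.int64(215), np.int64(221), np.int64(107), np.int64(109), np.int64(84), np.int64(85), np.int64(83), np.int64(86), np.int64(86), np.int64(76), np.int64(114), np.int64(115), np.int64(114), np.int64(108), np.int64(85), np.int64(118), np.int64(164), np.int64(162), np.int64(162), np.int64(165)]
t 9.23 pos [510.1 113.7 195.4] rot [-179.9    0.   100.5] F [ 0.2  0.  -0.2] w 1.003 | cm [28.54 -2.93  0.04] deg [-0.07  0.    0.26]
```

View pics/w4.png

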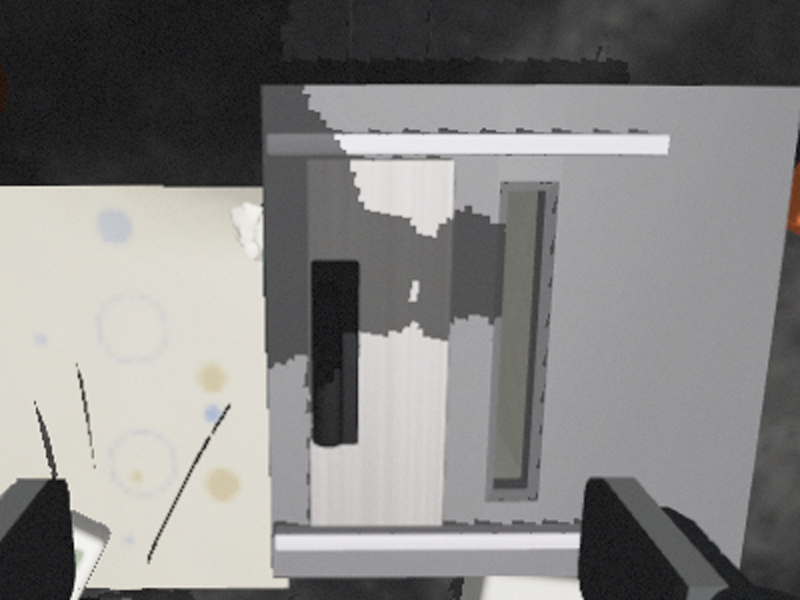

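The view shows the shutter fully open and the slot clear, at crop (500,182)–(536,499), with the tab at (335,350). I'll measure the slot centre and move over the cassette.

{"method": "drive_tool", "body": {
  "targets": [
    {"grip":0,"tx":28.5,"ty":-2.9,"tz":0,"ax":0,"ay":0,"az":0.2},
    {"grip":0,"tx":28.5,"ty":-2.9,"tz":0,"ax":0,"ay":0,"az":0.2},
    {"grip":0,"tx":28.5,"ty":-2.9,"tz":0,"ax":0,"ay":0,"az":0.2},
    {"grip":0,"tx":28.5,"ty":-2.9,"tz":0,"ax":0,"ay":0,"az":0.2},
    {"grip":0,"tx":28.5,"ty":-2.9,"tz":0,"ax":0,"ay":0,"az":0.2},
    {"grip":0,"tx":28.5,"ty":-2.9,"tz":0,"ax":0,"ay":0,"az":0.2},
    {"grip":0,"tx":28.5,"ty":-2.9,"tz":0,"ax":0,"ay":0,"az":0.2},
    {"grip":0,"tx":28.5,"ty":-2.9,"tz":0,"ax":0,"ay":0,"az":0.2},
    {"grip":0,"tx":28.5,"ty":-2.9,"tz":0,"ax":0,"ay":0,"az":0.2},
    {"grip":0,"tx":28.5,"ty":-2.9,"tz":0,"ax":0,"ay":0,"az":0.2}
  ]
}}

```text
time: 10.07
ee_pos: [430.5, 387.7, 194.5]
eef_rot: [-3.14, 0.002, 1.75]
contact_force: [-0.7, -1.5, -0.0]
gripper_width: 1.002
finger_force: 0.0
```

```bash
python3 - <<'E'
from h import *
im=cv2.imread('pics/w4.png')
w=cam('wrist')
go(429.5,389,82,100.2)
m=mask(w,(50,90,30),(80,255,255))
n,l,st,_=cv2.connectedComponentsWithStats(m)
for i in range(1,n):
    if st[i,4]>150:
        ys,xs=np.nonzero(l==i);pts=np.c_[xs,ys].astype(float)
        r=cv2.minAreaRect(pts.astype(np.float32));r3=[(cv2.minAreaRect(ray(w,pts,z)[:,:2].astype(np.float32))) for z in(130,89)]
        print(st[i],np.round(r[0]),np.round(r[1]));[print('   ',np.round(q[0],1),np.round(q[1],1),round(q[2],1)) for q in r3]
crop(w,(160,60,560,360),2,'pics/w5.png')
E
```

```text
t 10.12 pos [431.1 387.  194.9] rot [-1.799e+02  1.000e-01  1.002e+02] F [-0.9  0.2  0.4] w 0.999 | cm [ 0.25 -0.1  11.29] deg [-0.07  0.12 -0.04]
[ 316  143   17  155 2268] [324. 220.] [ 15. 154.]
    [429.1 397.7] [ 8.8 88.2] 10.0
    [430.9 388.1] [ 10.3 103.9] 10.0
[ 257  320   17   98 1082] [265. 369.] [14. 97.]
    [410.2 299.5] [ 8.5 68.9] 5.8
    [408.6 272.4] [10.1 81.1] 5.8
```

View pics/w5.png

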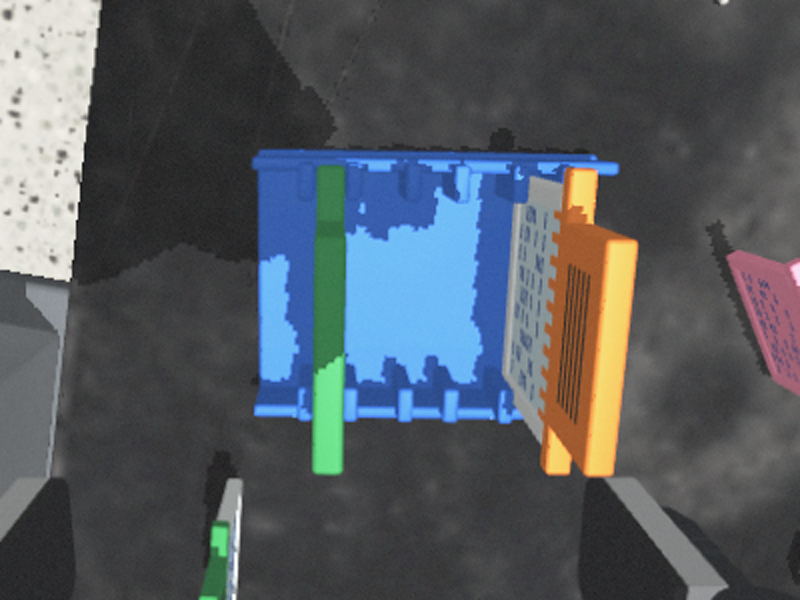

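The green cassette's top lies midway between the open fingers, at crop (330,320). Wrist and top views agree on its centre at about (430.4,388.5), yaw 10°. Now I'll descend and grip.

{"method": "drive_tool", "body": {
  "targets": [
    {"grip":0,"tx":0.15,"ty":-0.05,"tz":3,"ax":0,"ay":0,"az":0},
    {"grip":0,"tx":0.15,"ty":-0.05,"tz":6,"ax":0,"ay":0,"az":0},
    {"grip":0,"tx":0.15,"ty":-0.05,"tz":9,"ax":0,"ay":0,"az":0},
    {"grip":0,"tx":0.15,"ty":-0.05,"tz":11.3,"ax":0,"ay":0,"az":0},
    {"grip":0,"tx":0.15,"ty":-0.05,"tz":11.3,"ax":0,"ay":0,"az":0},
    {"grip":150,"tx":0.15,"ty":-0.05,"tz":11.3,"ax":0,"ay":0,"az":0},
    {"grip":180,"tx":0.15,"ty":-0.05,"tz":11.3,"ax":0,"ay":0,"az":0},
    {"grip":200,"tx":0.15,"ty":-0.05,"tz":11.3,"ax":0,"ay":0,"az":0},
    {"grip":215,"tx":0.15,"ty":-0.05,"tz":11.3,"ax":0,"ay":0,"az":0},
    {"grip":215,"tx":0.15,"ty":-0.05,"tz":11.3,"ax":0,"ay":0,"az":0}
  ]
}}

```text
time: 10.95
ee_pos: [430.6, 390.6, 84.1]
eef_rot: [3.14, -0.001, 1.749]
contact_force: [-0.3, 0.5, 0.2]
gripper_width: 0.301
finger_force: 0.0
```

{"method": "drive_tool", "body": {
  "targets": [
    {"grip":220,"tx":0,"ty":0,"tz":0,"ax":0,"ay":0,"az":0},
    {"grip":225,"tx":0,"ty":0,"tz":0,"ax":0,"ay":0,"az":0},
    {"grip":230,"tx":0,"ty":0,"tz":0,"ax":0,"ay":0,"az":0},
    {"grip":240,"tx":0,"ty":0,"tz":0,"ax":0,"ay":0,"az":0},
    {"grip":255,"tx":0,"ty":0,"tz":0,"ax":0,"ay":0,"az":0},
    {"grip":255,"tx":0,"ty":0,"tz":0,"ax":0,"ay":0,"az":0},
    {"grip":255,"tx":0,"ty":0,"tz":0,"ax":0,"ay":0,"az":0},
    {"grip":255,"tx":0,"ty":0,"tz":0,"ax":0,"ay":0,"az":0},
    {"grip":255,"tx":0,"ty":0,"tz":0,"ax":0,"ay":0,"az":0},
    {"grip":255,"tx":0,"ty":0,"tz":0,"ax":0,"ay":0,"az":0}
  ]
}}

```text
time: 11.78
ee_pos: [430.5, 390.5, 83.4]
eef_rot: [3.14, -0.001, 1.75]
contact_force: [-0.6, -0.9, 6.6]
gripper_width: 0.091
finger_force: 59.3
```

```bash
python3 - <<'E'
from h import *
go(430.4,388.5,82,100)
im=cv2.imread('pics/w4.png')
E
```

```text
t 11.78 pos [430.5 390.5  83.4] rot [179.9  -0.  100.2] F [-0.6 -0.9  6.6] w 0.091 | cm [-0.2  -0.04  0.14] deg [ 0.06 -0.04  0.25]
```

{"method": "drive_tool", "body": {
  "targets": [
    {"grip":255,"tx":0,"ty":0,"tz":-0.5,"ax":0,"ay":0,"az":0},
    {"grip":255,"tx":0,"ty":0,"tz":-1.5,"ax":0,"ay":0,"az":0},
    {"grip":255,"tx":0,"ty":0,"tz":-3,"ax":0,"ay":0,"az":0},
    {"grip":255,"tx":0,"ty":0,"tz":-5,"ax":0,"ay":0,"az":0},
    {"grip":255,"tx":0,"ty":0,"tz":-7.5,"ax":0,"ay":0,"az":0},
    {"grip":255,"tx":0,"ty":0,"tz":-10,"ax":0,"ay":0,"az":0},
    {"grip":255,"tx":0,"ty":0,"tz":-12.5,"ax":0,"ay":0,"az":0},
    {"grip":255,"tx":0,"ty":0,"tz":-15,"ax":0,"ay":0,"az":0},
    {"grip":255,"tx":0,"ty":0,"tz":-16,"ax":0,"ay":0,"az":0},
    {"grip":255,"tx":0,"ty":0,"tz":-16,"ax":0,"ay":0,"az":0}
  ]
}}

```text
time: 12.62
ee_pos: [430.8, 390.9, 245.6]
eef_rot: [3.138, -0.003, 1.75]
contact_force: [0.3, -0.2, -1.7]
gripper_width: 0.086
finger_force: 58.7
```

```bash
python3 - <<'E'
from h import *
q=np.array([(500,182),(559,182),(536,499),(486,499)])/2+[160,60]
print(q)
go(568,126,243,100.4)
E
```

```text
[[410.  151. ]
 [439.5 151. ]
 [428.  309.5]
 [403.  309.5]]
t 12.62 pos [430.8 390.9 245.6] rot [179.8  -0.2 100.3] F [ 0.3 -0.2 -1.7] w 0.086 | cm [-28.51   8.78   0.21] deg [ 0.22 -0.15 -0.15]
```

```bash
python3 - <<'E'
from h import *
t=cam('top')
c=np.array([567.8,124.2,115]);ax=np.array([.9836,.18,0]);ay=np.array([-.18,.9836,0])
g=cv2.GaussianBlur(t['pixels'].max(2),(0,0),.6)
def prof(ds,f): 
    P=proj(t,[f(d) for d in ds]).astype(np.float32);return cv2.remap(g,P[:,:1].copy(),P[:,1:].copy(),cv2.INTER_LINEAR).ravel()
ds=np.arange(-60,61,2.)
print('along y',dict(zip(ds.astype(int).tolist(),prof(ds,lambda d:c+d*ay).tolist())))
ds=np.arange(-20,21,1.)
for y in(-30,0,30):print('along x',y,prof(ds,lambda d:c+y*ay+d*ax).tolist())
m=cv2.inRange(cv2.cvtColor(t['pixels'],cv2.COLOR_RGB2HSV),(0,0,140),(180,60,255));m[:170]=0;m[285:]=0;m[:,:335]=0;m[:,462:]=0
E
```

```text
along y {-60: 229, -58: 184, -56: 186, -54: 198, -52: 196, -50: 169, -48: 132, -46: 103, -44: 99, -42: 114, -40: 119, -38: 118, -36: 120, -34: 122, -32: 120, -30: 113, -28: 117, -26: 117, -24: 111, -22: 110, -20: 116, -18: 119, -16: 114, -14: 111, -12: 115, -10: 119, -8: 115, -6: 110, -4: 110, -2: 117, 0: 117, 2: 111, 4: 111, 6: 117, 8: 119, 10: 114, 12: 112, 14: 117, 16: 120, 18: 115, 20: 111, 22: 117, 24: 121, 26: 118, 28: 113, 30: 115, 32: 119, 34: 119, 36: 113, 38: 111, 40: 117, 42: 119, 44: 115, 46: 117, 48: 135, 50: 166, 52: 195, 54: 201, 56: 203, 58: 234, 60: 252}
along x -30 [202, 198, 197, 198, 198, 198, 198, 198, 198, 196, 193, 179, 164, 141, 116, 93, 78, 79, 88, 103, 113, 119, 118, 113, 110, 109, 121, 133, 151, 169, 185, 196, 198, 199, 198, 198, 198, 198, 198, 197, 196]
along x 0 [194, 197, 198, 199, 199, 199, 199, 199, 199, 199, 191, 181, 156, 129, 95, 67, 49, 53, 75, 96, 117, 121, 122, 116, 111, 114, 120, 136, 154, 173, 187, 194, 198, 199, 199, 198, 198, 198, 198, 198, 198]
along x 30 [200, 200, 201, 201, 201, 201, 201, 201, 201, 197, 191, 175, 156, 126, 95, 61, 49, 60, 79, 105, 115, 121, 117, 111, 108, 108, 119, 134, 153, 171, 189, 197, 199, 200, 199, 199, 200, 199, 199, 198, 198]
```

{"method": "drive_tool", "body": {
  "targets": [
    {"grip":255,"tx":-28.5,"ty":8.8,"tz":0,"ax":0.2,"ay":-0.2,"az":-0.1},
    {"grip":255,"tx":-28.5,"ty":8.8,"tz":0,"ax":0.2,"ay":-0.2,"az":-0.1},
    {"grip":255,"tx":-28.5,"ty":8.8,"tz":0,"ax":0.2,"ay":-0.2,"az":-0.1},
    {"grip":255,"tx":-28.5,"ty":8.8,"tz":0,"ax":0.2,"ay":-0.2,"az":-0.1},
    {"grip":255,"tx":-28.5,"ty":8.8,"tz":0,"ax":0.2,"ay":-0.2,"az":-0.1},
    {"grip":255,"tx":-28.5,"ty":8.8,"tz":0,"ax":0.2,"ay":-0.2,"az":-0.1},
    {"grip":255,"tx":-28.5,"ty":8.8,"tz":0,"ax":0.2,"ay":-0.2,"az":-0.1},
    {"grip":255,"tx":-28.5,"ty":8.8,"tz":0,"ax":0.2,"ay":-0.2,"az":-0.1},
    {"grip":255,"tx":-28.5,"ty":8.8,"tz":0,"ax":0.2,"ay":-0.2,"az":-0.1},
    {"grip":255,"tx":-28.5,"ty":8.8,"tz":0,"ax":0.2,"ay":-0.2,"az":-0.1}
  ]
}}

```text
time: 13.5
ee_pos: [566.5, 124.9, 240.8]
eef_rot: [-3.135, 0.003, 1.75]
contact_force: [-0.6, 1.3, -1.7]
gripper_width: 0.092
finger_force: 58.7
```

```bash
python3 - <<'E'
from h import *
go(567.8,126.3,226,100.5)
E
```

```text
t 13.50 pos [566.5 124.9 240.8] rot [-179.6    0.2  100.3] F [-0.6  1.3 -1.7] w 0.092 | cm [0.12 0.16 1.48] deg [-0.4   0.19 -0.24]
```

{"method": "drive_tool", "body": {
  "targets": [
    {"grip":255,"tx":0,"ty":0,"tz":0.5,"ax":0,"ay":0,"az":0},
    {"grip":255,"tx":0,"ty":0,"tz":1,"ax":0,"ay":0,"az":0},
    {"grip":255,"tx":0,"ty":0,"tz":1.5,"ax":0,"ay":0,"az":0},
    {"grip":255,"tx":0,"ty":0,"tz":1.5,"ax":0,"ay":0,"az":0},
    {"grip":255,"tx":0,"ty":0,"tz":1.5,"ax":0,"ay":0,"az":0},
    {"grip":255,"tx":0,"ty":0,"tz":1.5,"ax":0,"ay":0,"az":0},
    {"grip":255,"tx":0,"ty":0,"tz":1.5,"ax":0,"ay":0,"az":0},
    {"grip":255,"tx":0,"ty":0,"tz":1.5,"ax":0,"ay":0,"az":0},
    {"grip":255,"tx":0,"ty":0,"tz":1.5,"ax":0,"ay":0,"az":0},
    {"grip":255,"tx":0,"ty":0,"tz":1.5,"ax":0,"ay":0,"az":0}
  ]
}}

```text
time: 14.33
ee_pos: [567.3, 125.3, 227.9]
eef_rot: [-3.138, 0.004, 1.751]
contact_force: [0.5, -0.8, -1.1]
gripper_width: 0.091
finger_force: 58.7
```

```bash
python3 - <<'E'
from h import *
go(567.8,126.3,150,100.5)
w=cam('wrist');s=cam('scene')
o=ctrl.get_obs();p=np.array(o['ee_pos']);yaw=o['eef_rot'][2];ax=np.array([np.sin(yaw),-np.cos(yaw),0]);ay=np.array([-ax[1],ax[0],0])
foot=p-2*ay;foot[2]=p[2]-83.4+5
C=[foot+4.5*i*ax+w_*j*ay+[0,0,h] for h,w_ in((0,45),(75,45),(84,52)) for j in(-1,1) for i in (-1,1)]
print('foot',foot.round(1));print('S',(proj(s,C)).round(1).tolist());print('W',proj(w,C).round(1).tolist())
x0,y0=310,190
cv2.imwrite('pics/s6.png',np.hstack([cv2.resize(s['pixels'][y0:y0+180,x0:x0+130],(400,554),interpolation=cv2.INTER_CUBIC),cv2.resize(w['pixels'][:,160:506],(400,554))])[:,:,::-1])
for k,c in(('s',s),('w',w)): np.save(f'{k}6.npy',c['pixels'])
E
```

```text
t 14.33 pos [567.3 125.3 227.9] rot [-179.8    0.2  100.3] F [ 0.5 -0.8 -1.1] w 0.091 | cm [0.12 0.09 7.79] deg [-0.19  0.2  -0.16]
foot [567.7 123.3 149.5]
S [[409.6, 284.0], [412.8, 281.0], [366.3, 257.5], [369.6, 254.9], [416.1, 249.7], [419.5, 246.8], [369.4, 223.6], [372.9, 221.0], [420.9, 247.4], [424.3, 244.5], [366.4, 217.3], [369.9, 214.8]]
W [[315.9, 307.3], [330.3, 307.3], [315.3, 161.8], [331.1, 161.8], [312.7, 376.8], [332.5, 376.8], [311.4, 179.2], [333.9, 179.2], [312.3, 402.4], [332.7, 402.4], [310.5, 163.7], [334.6, 163.7]]
```

View pics/s6.png

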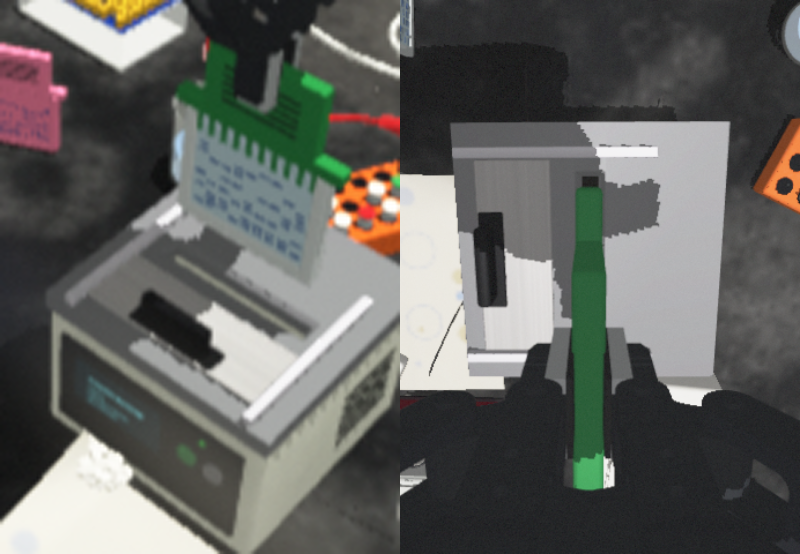

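The scene view shows the cassette upright above the slot, its foot corner at crop (305,283), close to the predicted spot. The wrist view shows it lined up with the slot end at (590,182). I'll measure the remaining offset numerically.

```bash
python3 - <<'E'
from h import *
w=cam('wrist');s=cam('scene');o=ctrl.get_obs();p=np.array(o['ee_pos']);print(p.round(1))
yaw=o['eef_rot'][2];ax=np.array([np.sin(yaw),-np.cos(yaw),0]);ay=np.array([-ax[1],ax[0],0])
foot=p-2*ay;foot[2]=p[2]-78.4
m=mask(w,(50,80,20),(80,255,255),(290,130,360,440))
rows=np.nonzero(m.any(1))[0];print('green rows',rows[0],rows[-1])
for r in(162,170,180,190,200,220,240,260,300,340,380,400,415):
    c=np.nonzero(m[r])[0];print(r,c.min() if len(c) else None,c.max() if len(c) else None,end='; ')
print()
def loc(P): d=P-foot; return (d@ax).round(1),(d@ay).round(1)
# points in cassette frame
print('shoulder +y end @z84',loc(ray(w,[(322.5,rows[0]-.5)],foot[2]+84)[0]))
print('handle -y end @z125',loc(ray(w,[(323,rows[-1]+.5)],foot[2]+125)[0]))
print('pred handle top',proj(w,[foot+4.5*i*ax+35*j*ay+[0,0,125] for j in(-1,1) for i in(-1,1)]).round(1).tolist())
# slot end profile
print('slot px',w['pixels'][140:165,324].max(1).tolist())
c=np.array([568.2,124.3,115]);sx=np.array([.9836,.18,0]);sy=np.array([-.18,.9836,0])
print('slot bevel/mouth +y corners pred',proj(w,[c+a*sx+b*sy for a,b in((-8.5,50),(8.5,50),(-5.5,47),(5.5,47))]).round(1).tolist())
print(w['pixels'][155,305:345].max(1).tolist())
# scene foot corner vs pred
x0,y0=400,270
print(s['pixels'][262:295,398:424].max(2)[::2].tolist())
E
```

```text
[567.3 125.3 227.8]
green rows 161 425
162 317 330; 170 312 334; 180 312 334; 190 312 334; 200 312 334; 220 311 335; 240 309 337; 260 309 337; 300 308 337; 340 310 335; 380 310 335; 400 309 335; 415 310 335; 
shoulder +y end @z84 (np.float64(-0.1), np.float64(53.2))
handle -y end @z125 (np.float64(0.3), np.float64(-30.5))
pred handle top [[308.7, 436.6], [335.4, 436.7], [306.5, 236.2], [337.5, 236.2]]
slot px [92, 95, 95, 98, 98, 95, 96, 95, 88, 84, 83, 87, 73, 36, 35, 36, 39, 37, 35, 34, 41, 48, 71, 87, 88]
slot bevel/mouth +y corners pred [[311.3, 147.7], [337.7, 147.7], [316.0, 152.4], [333.0, 152.4]]
[98, 95, 100, 96, 98, 97, 94, 85, 87, 86, 84, 87, 64, 37, 39, 32, 40, 36, 41, 36, 37, 39, 36, 30, 37, 36, 53, 90, 89, 85, 84, 84, 158, 189, 191, 191, 190, 192, 193, 192]
[[120, 131, 137, 123, 118, 115, 126, 137, 128, 119, 119, 136, 134, 138, 139, 140, 143, 140, 184, 246, 225, 238, 250, 252, 252, 249], [131, 130, 138, 137, 128, 118, 130, 133, 128, 120, 126, 134, 138, 139, 141, 141, 141, 142, 160, 175, 158, 143, 134, 143, 166, 231], [121, 137, 139, 138, 138, 138, 139, 139, 139, 137, 13
[... 1215 characters left out ...]
 170, 170, 171, 170, 171, 171, 169, 171, 170, 172], [143, 151, 158, 168, 170, 171, 171, 171, 171, 171, 170, 171, 171, 171, 170, 171, 170, 171, 171, 171, 171, 171, 171, 170, 170, 171], [114, 129, 135, 139, 134, 156, 164, 169, 169, 171, 170, 170, 171, 170, 169, 170, 170, 171, 171, 170, 171, 171, 171, 171, 170, 171], [75, 78, 86, 103, 119, 135, 140, 149, 158, 164, 170, 170, 171, 171, 171, 170, 171, 170, 171, 169, 170, 170, 171, 171, 178, 207], [123, 102, 81, 76, 79, 87, 101, 121, 135, 139, 144, 154, 162, 168, 171, 170, 171, 170, 171, 170, 172, 171, 181, 214, 238, 246], [114, 129, 136, 125, 102, 81, 76, 78, 81, 101, 114, 129, 138, 144, 152, 162, 169, 171, 171, 171, 181, 216, 240, 246, 247, 243]]
```

Slot centre agrees across the top and wrist views (within 0.3 mm). The cassette is about 0.4 mm short in x and about 1 mm over in y. I'll correct that and lower the foot into the mouth.

{"method": "drive_tool", "body": {
  "targets": [
    {"grip":255,"tx":-0.07,"ty":0.05,"tz":0.5,"ax":-0.2,"ay":0.2,"az":-0.3},
    {"grip":255,"tx":-0.07,"ty":0.05,"tz":1.2,"ax":-0.2,"ay":0.2,"az":-0.3},
    {"grip":255,"tx":-0.07,"ty":0.05,"tz":2.0,"ax":-0.2,"ay":0.2,"az":-0.3},
    {"grip":255,"tx":-0.07,"ty":0.05,"tz":2.7,"ax":-0.2,"ay":0.2,"az":-0.3},
    {"grip":255,"tx":-0.07,"ty":0.05,"tz":3.0,"ax":-0.2,"ay":0.2,"az":-0.3},
    {"grip":255,"tx":-0.07,"ty":0.05,"tz":3.3,"ax":-0.2,"ay":0.2,"az":-0.3},
    {"grip":255,"tx":-0.07,"ty":0.05,"tz":3.5,"ax":-0.2,"ay":0.2,"az":-0.3},
    {"grip":255,"tx":-0.07,"ty":0.05,"tz":3.7,"ax":-0.2,"ay":0.2,"az":-0.3},
    {"grip":255,"tx":-0.07,"ty":0.05,"tz":3.9,"ax":-0.2,"ay":0.2,"az":-0.3},
    {"grip":255,"tx":-0.07,"ty":0.05,"tz":4.0,"ax":-0.2,"ay":0.2,"az":-0.3}
  ]
}}

```text
time: 15.37
ee_pos: [567.8, 124.6, 187.7]
eef_rot: [3.141, -0.0, 1.757]
contact_force: [-0.6, -0.5, -1.6]
gripper_width: 0.093
finger_force: 58.7
```

```bash
python3 - <<'E'
from h import *
go(567.8,126.3,150,100.6);print(np.round(ctrl.get_obs()['wrist_torque'],2))
E
```

```text
t 15.37 pos [567.8 124.6 187.7] rot [180.   -0.  100.6] F [-0.6 -0.5 -1.6] w 0.093 | cm [0.17 0.03 3.77] deg [ 0.01 -0.    0.05]
[-0.01 -0.04 -0.06]
```

{"method": "drive_tool", "body": {
  "targets": [
    {"grip":255,"tx":0,"ty":0,"tz":0.2,"ax":0,"ay":0,"az":0},
    {"grip":255,"tx":0,"ty":0,"tz":0.4,"ax":0,"ay":0,"az":0},
    {"grip":255,"tx":0,"ty":0,"tz":0.6,"ax":0,"ay":0,"az":0},
    {"grip":255,"tx":0,"ty":0,"tz":0.8,"ax":0,"ay":0,"az":0},
    {"grip":255,"tx":0,"ty":0,"tz":1.0,"ax":0,"ay":0,"az":0},
    {"grip":255,"tx":0,"ty":0,"tz":1.2,"ax":0,"ay":0,"az":0},
    {"grip":255,"tx":0,"ty":0,"tz":1.4,"ax":0,"ay":0,"az":0},
    {"grip":255,"tx":0,"ty":0,"tz":1.6,"ax":0,"ay":0,"az":0},
    {"grip":255,"tx":0,"ty":0,"tz":1.8,"ax":0,"ay":0,"az":0},
    {"grip":255,"tx":0,"ty":0,"tz":1.8,"ax":0,"ay":0,"az":0}
  ]
}}

```text
time: 16.2
ee_pos: [567.5, 124.5, 169.3]
eef_rot: [-3.141, 0.0, 1.757]
contact_force: [0.9, -0.6, -1.5]
gripper_width: 0.09
finger_force: 58.7
```

```bash
python3 - <<'E'
from h import *
go(567.8,126.3,150,100.6);print(np.round(ctrl.get_obs()['wrist_torque'],2))
E
```

```text
t 16.20 pos [567.5 124.5 169.3] rot [-180.     0.   100.6] F [ 0.9 -0.6 -1.5] w 0.090 | cm [0.17 0.06 1.93] deg [-0.04  0.    0.05]
[ 0.03 -0.03  0.02]
```

Foot is about 24 mm into the slot with no side force, so I'll keep lowering to just above the lift.

{"method": "drive_tool", "body": {
  "targets": [
    {"grip":255,"tx":0,"ty":0,"tz":0.3,"ax":0,"ay":0,"az":0},
    {"grip":255,"tx":0,"ty":0,"tz":0.6,"ax":0,"ay":0,"az":0},
    {"grip":255,"tx":0,"ty":0,"tz":1.0,"ax":0,"ay":0,"az":0},
    {"grip":255,"tx":0,"ty":0,"tz":1.4,"ax":0,"ay":0,"az":0},
    {"grip":255,"tx":0,"ty":0,"tz":1.8,"ax":0,"ay":0,"az":0},
    {"grip":255,"tx":0,"ty":0,"tz":2.2,"ax":0,"ay":0,"az":0},
    {"grip":255,"tx":0,"ty":0,"tz":2.6,"ax":0,"ay":0,"az":0},
    {"grip":255,"tx":0,"ty":0,"tz":2.9,"ax":0,"ay":0,"az":0},
    {"grip":255,"tx":0,"ty":0,"tz":3.2,"ax":0,"ay":0,"az":0},
    {"grip":255,"tx":0,"ty":0,"tz":3.2,"ax":0,"ay":0,"az":0}
  ]
}}

```text
time: 17.03
ee_pos: [567.4, 124.5, 137.1]
eef_rot: [-3.141, 0.0, 1.757]
contact_force: [0.0, 0.2, -0.8]
gripper_width: 0.092
finger_force: 58.7
```

{"method": "drive_tool", "body": {
  "targets": [
    {"grip":255,"tx":0,"ty":0,"tz":0.1,"ax":0,"ay":0,"az":0},
    {"grip":255,"tx":0,"ty":0,"tz":0.2,"ax":0,"ay":0,"az":0},
    {"grip":255,"tx":0,"ty":0,"tz":0.3,"ax":0,"ay":0,"az":0},
    {"grip":255,"tx":0,"ty":0,"tz":0.4,"ax":0,"ay":0,"az":0},
    {"grip":255,"tx":0,"ty":0,"tz":0.5,"ax":0,"ay":0,"az":0},
    {"grip":255,"tx":0,"ty":0,"tz":0.6,"ax":0,"ay":0,"az":0},
    {"grip":255,"tx":0,"ty":0,"tz":0.7,"ax":0,"ay":0,"az":0},
    {"grip":255,"tx":0,"ty":0,"tz":0.8,"ax":0,"ay":0,"az":0},
    {"grip":255,"tx":0,"ty":0,"tz":0.9,"ax":0,"ay":0,"az":0},
    {"grip":255,"tx":0,"ty":0,"tz":1.0,"ax":0,"ay":0,"az":0}
  ]
}}

```text
time: 17.87
ee_pos: [568.0, 124.6, 127.9]
eef_rot: [3.141, -0.0, 1.757]
contact_force: [-0.2, -0.5, 2.5]
gripper_width: 0.091
finger_force: 59.1
```

The lift is engaged. I'll press on gently.

{"method": "drive_tool", "body": {
  "targets": [
    {"grip":255,"tx":0,"ty":0,"tz":0.1,"ax":0,"ay":0,"az":0},
    {"grip":255,"tx":0,"ty":0,"tz":0.2,"ax":0,"ay":0,"az":0},
    {"grip":255,"tx":0,"ty":0,"tz":0.3,"ax":0,"ay":0,"az":0},
    {"grip":255,"tx":0,"ty":0,"tz":0.4,"ax":0,"ay":0,"az":0},
    {"grip":255,"tx":0,"ty":0,"tz":0.5,"ax":0,"ay":0,"az":0},
    {"grip":255,"tx":0,"ty":0,"tz":0.6,"ax":0,"ay":0,"az":0},
    {"grip":255,"tx":0,"ty":0,"tz":0.7,"ax":0,"ay":0,"az":0},
    {"grip":255,"tx":0,"ty":0,"tz":0.7,"ax":0,"ay":0,"az":0},
    {"grip":255,"tx":0,"ty":0,"tz":0.7,"ax":0,"ay":0,"az":0},
    {"grip":255,"tx":0,"ty":0,"tz":0.7,"ax":0,"ay":0,"az":0}
  ]
}}

```text
time: 18.7
ee_pos: [567.9, 124.5, 120.9]
eef_rot: [3.141, 0.0, 1.757]
contact_force: [-0.3, -0.7, 2.6]
gripper_width: 0.087
finger_force: 59.3
```

{"method": "drive_tool", "body": {
  "targets": [
    {"grip":255,"tx":0,"ty":0,"tz":0.05,"ax":0,"ay":0,"az":0},
    {"grip":255,"tx":0,"ty":0,"tz":0.05,"ax":0,"ay":0,"az":0},
    {"grip":255,"tx":0,"ty":0,"tz":0.1,"ax":0,"ay":0,"az":0},
    {"grip":255,"tx":0,"ty":0,"tz":0.1,"ax":0,"ay":0,"az":0},
    {"grip":255,"tx":0,"ty":0,"tz":0.15,"ax":0,"ay":0,"az":0},
    {"grip":255,"tx":0,"ty":0,"tz":0.15,"ax":0,"ay":0,"az":0},
    {"grip":255,"tx":0,"ty":0,"tz":0.15,"ax":0,"ay":0,"az":0},
    {"grip":255,"tx":0,"ty":0,"tz":0.15,"ax":0,"ay":0,"az":0},
    {"grip":255,"tx":0,"ty":0,"tz":0.15,"ax":0,"ay":0,"az":0},
    {"grip":255,"tx":0,"ty":0,"tz":0.15,"ax":0,"ay":0,"az":0}
  ]
}}

```text
time: 19.53
ee_pos: [567.8, 124.5, 119.3]
eef_rot: [3.142, 0.0, 1.757]
contact_force: [-0.5, -0.4, 4.1]
gripper_width: 0.091
finger_force: 59.4
```

Force is only the spring so far, so I'll keep going until the shoulders touch.

{"method": "drive_tool", "body": {
  "targets": [
    {"grip":255,"tx":0,"ty":0,"tz":0.05,"ax":0,"ay":0,"az":0},
    {"grip":255,"tx":0,"ty":0,"tz":0.05,"ax":0,"ay":0,"az":0},
    {"grip":255,"tx":0,"ty":0,"tz":0.1,"ax":0,"ay":0,"az":0},
    {"grip":255,"tx":0,"ty":0,"tz":0.1,"ax":0,"ay":0,"az":0},
    {"grip":255,"tx":0,"ty":0,"tz":0.15,"ax":0,"ay":0,"az":0},
    {"grip":255,"tx":0,"ty":0,"tz":0.15,"ax":0,"ay":0,"az":0},
    {"grip":255,"tx":0,"ty":0,"tz":0.15,"ax":0,"ay":0,"az":0},
    {"grip":255,"tx":0,"ty":0,"tz":0.15,"ax":0,"ay":0,"az":0},
    {"grip":255,"tx":0,"ty":0,"tz":0.15,"ax":0,"ay":0,"az":0},
    {"grip":255,"tx":0,"ty":0,"tz":0.15,"ax":0,"ay":0,"az":0}
  ]
}}

```text
time: 20.37
ee_pos: [567.8, 124.6, 118.3]
eef_rot: [3.141, -0.0, 1.757]
contact_force: [-0.8, 1.2, 8.6]
gripper_width: 0.089
finger_force: 60.2
```

{"method": "drive_tool", "body": {
  "targets": [
    {"grip":255,"tx":0,"ty":0,"tz":0.03,"ax":0,"ay":0,"az":0},
    {"grip":255,"tx":0,"ty":0,"tz":0.06,"ax":0,"ay":0,"az":0},
    {"grip":255,"tx":0,"ty":0,"tz":0.1,"ax":0,"ay":0,"az":0},
    {"grip":255,"tx":0,"ty":0,"tz":0.1,"ax":0,"ay":0,"az":0},
    {"grip":255,"tx":0,"ty":0,"tz":0.1,"ax":0,"ay":0,"az":0},
    {"grip":255,"tx":0,"ty":0,"tz":0.1,"ax":0,"ay":0,"az":0},
    {"grip":255,"tx":0,"ty":0,"tz":0.1,"ax":0,"ay":0,"az":0},
    {"grip":255,"tx":0,"ty":0,"tz":0.1,"ax":0,"ay":0,"az":0},
    {"grip":255,"tx":0,"ty":0,"tz":0.1,"ax":0,"ay":0,"az":0},
    {"grip":255,"tx":0,"ty":0,"tz":0.1,"ax":0,"ay":0,"az":0}
  ]
}}

```text
time: 21.2
ee_pos: [567.9, 124.6, 118.3]
eef_rot: [3.14, -0.0, 1.757]
contact_force: [-4.7, -2.0, 15.6]
gripper_width: 0.09
finger_force: 61.3
```

```bash
python3 - <<'E'
from h import *
s=cam('scene');w=cam('wrist')
cv2.imwrite('pics/s7.png',np.hstack([cv2.resize(s['pixels'][190:370,310:440],(400,554),interpolation=cv2.INTER_CUBIC),cv2.resize(w['pixels'][:,160:506],(400,554))])[:,:,::-1])
go(567.8,124.6,118)
E
```

```text
t 21.30 pos [567.9 124.6 118.2] rot [179.9  -0.  100.6] F [-2.5 -0.4 15.4] w 0.092 | cm [ 0.   -0.01  0.02] deg [ 0.06 -0.01  0.25]
```

View pics/s7.png

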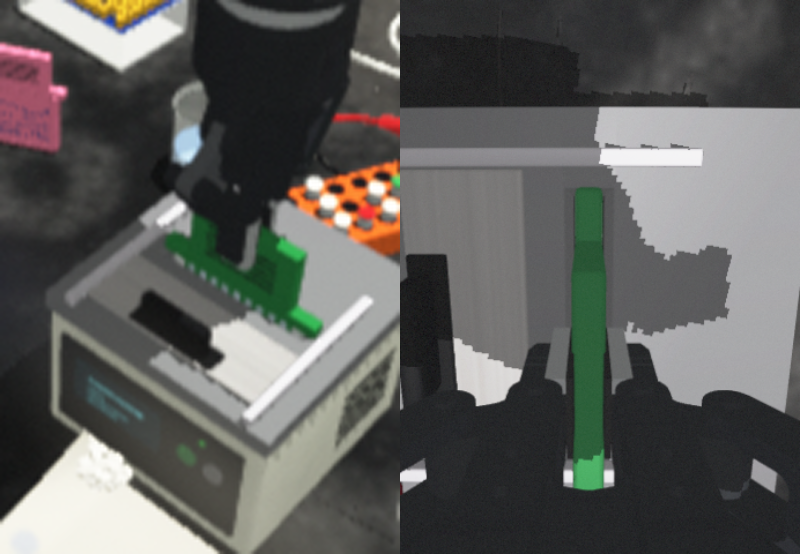

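The scene view shows the green shoulders resting on the scanner's top, along crop (170,240)–(320,330), and the shutter still open. The tool no longer moves down (118.3 mm both times) and force has risen to 15 N, so the cassette is seated. Handing in.

```bash
python3 -c "
from bench import ctrl
print(ctrl.job_done())"
```

```text
the job is handed in; nothing more can be done
None
```

I handed the job in at about 21 s: the shutter is fully open, and the green cassette is seated in the scanner with its shoulders on the top, held down by the gripper at about 15 N. The orange cassette, beaker and vial were left alone.

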